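# Hang a washed circuit board in the drying cabinet

## Robot

A 6-joint arm with a two-finger parallel gripper is mounted at the origin on the work surface. World frame = base frame: x ahead of the robot, y to its left, z up, the work surface at z = 0. Lengths are in m, angles in rad, forces in N, time in s.
With the tool pointing down it reaches from about 0.35 to 0.95 m from the base axis. Payload 17.4 kg.
Tool frame: the origin (TCP) lies at the very end of the fingers, on their centre line; the grasp point (between the pads) lies 19 mm behind it; z points along the fingers, y is the line along which they close (so a half turn about z gives the same grasp; the last joint's range is limited). The gripper opens to 93 mm and grips with 3 to 60 N. Pads are 15 mm wide; open, the fingers measure 128 mm over their backs; the gripper's body (75 mm by 188 mm) begins 65 mm behind the grasp point.
Start: joints at [1.244, 0.116, 1.442, -0, 1.584, -0.038], TCP at [0.192, 0.647, 0.219] pointing down, gripper open.
Joint ranges: [-2.83, 2.83], [-0.83, 2.19], [0.07, 2.5], [-1.14, 4.28], [0.01, 3], [-2.97, 2.97]. Speed limits (rad/s): [1.89, 1.89, 2.22, 3.14, 3.14, 3.14].

## Interface

Orientations are given as [roll, pitch, yaw] about the fixed x, y, z axes, in that order (R = Rz(yaw) Ry(pitch) Rx(roll)).
In Python, from workcell import * gives the robot as it stands. The module is installed in compiled form; this text tells all that it offers. Calls block until the motion is done:
- move_ptp(position, orientation): joint-space move of the TCP to a pose.
- line_to(position, attitude=None, vel=0.15): straight line of the TCP; attitude=None keeps the orientation; vel is the mean speed in m/s.
- set_joints(angles): joint-space move.
- move_gripper(opening): opening from 0.0 (shut) to 1.0 (fully open); the grip force is fixed at half the most; returns when the fingers have stopped.
- pause(seconds).
- ik(position, orientation): joint angles nearest the present ones, or None.
- state(): the state.
- capture(name): name is "scene" or "top" or "wrist"; returns the picture (420x560x3 uint8, red, green, blue); there is no depth.
- calibration(name): a dict with "fovy" (degrees; the focal length in pixels is half the picture's height over the tangent of half this angle, whatever the lens; pixels are square), "cx", "cy" (the principal point, pixels), "dist" ([k1, k2, p1, p2, k3] as OpenCV has them; the pictures are not rectified), "R" (3x3) and "t" (3): a world point X has camera coordinates R X + t. Camera axes: x right, y down, z forward; pixel columns grow to the right and rows downward; lengths in m; the calibration is good to about 2 mm. A picture is of the moment at which its call begins: read the wrist's pose just before it. calibration takes no time and is no camera call; for the wrist camera it gives the pose at the moment of the call.
A pose or a line that the arm cannot do raises PlanningError and nothing moves.
- hand_in(): hands the job in; it is judged then, once.
The state is a dict: "time": time; "joints": joint angles; "qd": joint speeds; "joint_torque": joint torques, N m; "tcp_pos": TCP position; "eef_rot": TCP orientation; "wrist_force": force on the tool from outside, world axes, zero at the start; "moment": the same for the moment, N m; "width": opening from 0.0 (shut) to 1.0 (fully open); "grasp_force": force on a finger pad.
Only numpy, scipy, OpenCV 4.12 (cv2) and the standard library are available. Lean on these libraries where they do the work, as an engineer would, in place of code of your own. Each camera call takes 0.05 s, during which the arm holds its last target. There are 200 camera calls.

## Task

Pull the drying cabinet's front door all the way down, take the green board carrier with orange ears from the drip stand and hook it on the cabinet's rail at the end the red guard strip leaves free, slide it along the rail under the strip until it is in line with the yellow mark, and let it hang there by itself. Then push the door up until it is fully shut. Do not drop the carrier or set it down on the way, and leave the blue carrier and the other things on the bench where they are.

Things in the scene. Friction and masses are not known exactly. Their poses are not given: they have to be found in the camera images.
- cabinet: Fixed white and grey drying cabinet 360 mm wide. Origin on the bench below the middle of the shut door's inner face; x into the cabinet (away from the robot), y left along its rail, z up. In mm: plinth 39 high, x -5 to 160; side walls x 35 to 135, inner faces y +-170; steel rail 10 thick along y at x 65, z 185, wall to wall. Front shut by the door only.
- rail_free (a point): On the rail's axis, mid of its free part (cabinet x 65, y 105, z 185 mm), where the hook goes on. Axes as the cabinet's. A red guard strip 10 mm wide runs over the rail from cabinet y -170 to 45, its underside 10 mm over the rail's top: no hook goes on there, but a hung carrier slides along beneath it, with 7 mm of play upwards. Free part: y 45 to 165.
- hood_edge (a point): Middle of the lower front edge of the white lamp header over the opening: cabinet x 35 to 58 mm, full width, z 240 to 290; thin wires 50 mm apart close the top behind it (z 250) and the back (x 135). An upright gripper hits the header: reach in with the tool leaning about 40 degrees from vertical, pointing down and into the cabinet.
- door (a joint): Angle of the blue door about its lower edge: 0 shut (upright), grows as its top comes down towards the robot, stop at 1.15 rad. Friction holds it where it is left; 3 to 8 N at the handle moves it. May start up to 0.25 rad ajar. Door 360 mm wide, 12 thick, 160 high.
- door_handle (a point): Middle of the black round handle bar, 11 mm thick, 160 long, along the cabinet's y, 50 mm clear (to the bar's axis) of the door's outer face. From the hinge line, door shut: 165 mm up, 62 mm out; turns with the door (axes: z hinge to top, x inwards). Height 210 mm shut, 56 fully down. Grip it with a finger either side, tool leaning 15 to 30 degrees (pointing down and forward), lean kept through the swing.
- door_hinge (a point): Mid-width point of the door's hinge line: x 0, y 0 of the cabinet, 45 mm above the bench.
- mark: Yellow stripe 10 mm wide over the lamp header's top, front and back and on the guard strip. Origin on the rail's axis at the marked place; axes as the cabinet's. A carrier hung at the mark has its origin here, its y along this y.
- stand: Fixed drip stand: black base 110 x 100 x 10 mm; round bar 10 mm thick along its y, axis 170 mm above the bench, from y -25 to the post (12 mm thick) at y +50. Origin on the bench below the bar; x away from the robot. The green carrier hangs on it.
- carrier: Green board carrier to be moved, 60 to 110 g, hung on the stand. Origin on the axis of the bar it hangs on; z up, x along the board (away from the robot), y along the bar. Board x +-30 mm, 6 thick, z -33 to -88. Aluminium hook 24 wide in y: top plate 5 to 8 mm over the origin, stem at x -7 to -10 down to the board, rear lip at x 7 to 10 ending at z -9.
- carrier_ear (a point): Where to grip: middle of the near orange ear (carrier x -40, z -45 mm). Ear 10 mm thick in y, x -28 to -50, z -33 to -57; another at the far end. Fingers close along y; tool leaning 40 degrees. With the carrier hung in the cabinet this ear is 15 mm inside the shut door.
- carrier_mouth (a point): Mouth of the hook: 24 mm high gap between rear lip and board, open to the carrier's +x, its middle 21 mm below the origin. To unhook: lift 21 mm, draw 60 mm towards -x. To hook: hold 21 mm high, move in towards +x until the rail is inside (origin over it), then lower 21 mm.
- blue_carrier: A like carrier with a blue board and white ears that already hangs on the rail at the right-hand end, to be left alone; same origin.
- tip_cleaner: Bystander: black pot of brass wool, 76 mm across, 58 high. Origin under its centre.
- alcohol: Bystander: white bottle, 56 mm across, 150 high. Origin under its centre.
- spool: Bystander: blue and grey solder spool, 66 mm across, 53 high. Origin under its centre.
- screwdriver: Bystander: lying screwdriver with yellow handle.
- multimeter: Bystander: yellow multimeter lying flat, 150 x 80 x 40 mm. Origin under its centre.
Things that resemble listed ones, but are neither listed nor needed, are in the scene too. What is shaped like the carrier but purple is not meant.

How it is judged:
On the way, in this order (a step that is already met when the one before it is completed fails the run):
1. the door is pulled down (beyond 1.0 rad) (value of joint door above 1 rad), for 0.2 s.
2. the green carrier hangs by itself on the rail at the mark (y of carrier in the frame of mark between -0.01 and 0.01 m and x of carrier in the frame of mark between -0.008 and 0.008 m and z of carrier in the frame of mark between -0.006 and 0.006 m and angle between carrier's own z axis and vertical below 0.2 rad and angle between the y axis of carrier and the y axis of mark, either way round below 0.25 rad and linear speed of carrier below 0.03 m/s and contact force between carrier and the fingers below 0.05 N), for 0.3 s.
At the end, for the whole second after the job is handed in: The door is shut (within 0.05 rad) and the green carrier hangs on the rail, upright, touched by no finger and at rest, within 10 mm of the yellow mark along the rail (all of step 2 and value of joint door below 0.05 rad).
It fails at once if the green carrier is dropped or set down (its origin lower than 110 mm) (height (world z) of carrier below 0.11 m).
It fails at once if the blue carrier is pushed more than 25 mm (distance of blue_carrier from where it was at the start of the episode above 0.025 m).
It fails at once if a bystander on the bench is moved more than 30 mm (distance of any of tip_cleaner, alcohol, spool, screwdriver, multimeter from where it was at the start of the episode above 0.03 m).
It also fails if it takes over 72 s, if anything falls off the work surface, if the arm or the gripper's body presses on something with over 40 N, if the wrist force passes 120 N, or if a joint passes its speed limit or range.

## Working session

There is one attempt and no reset: what is moved stays moved. The work goes in short steps, each a Python script; the robot and the scene stay as the last script left them, time stands still between calls to the robot, and variables do not carry over. Pictures are saved under pics/ and viewed, at most 10 in all, crops included, and the job is handed in when it is done.

```bash
mkdir -p pics
cat > h.py <<'E'
from workcell import *
import numpy as np, cv2
def save(img,n): cv2.imwrite('pics/%s.png'%n, cv2.cvtColor(img,cv2.COLOR_RGB2BGR))
def K(c):
    f=210/np.tan(np.radians(c['fovy'])/2); return np.array([[f,0,c['cx']],[0,f,c['cy']],[0,0,1.]])
def ray(c,uv):
    p=cv2.undistortPoints(np.array([[uv]],float),K(c),np.array(c['dist'],float))[0,0]
    R=np.array(c['R']);t=np.array(c['t']); d=R.T@np.array([p[0],p[1],1]); return -R.T@t, d/np.linalg.norm(d)
def onz(c,uv,z):
    o,d=ray(c,uv); return o+d*(z-o[2])/d[2]
def tri(rs):
    A=np.zeros((3,3));b=np.zeros(3)
    for o,d in rs:
        P=np.eye(3)-np.outer(d,d);A+=P;b+=P@o
    x=np.linalg.solve(A,b); return x,[np.linalg.norm((np.eye(3)-np.outer(d,d))@(x-o)) for o,d in rs]
def proj(c,X):
    R=np.array(c['R']);return cv2.projectPoints(np.array(X,float).reshape(-1,3),cv2.Rodrigues(R)[0],np.array(c['t'],float),K(c),np.array(c['dist'],float))[0][:,0]
E
python3 - <<'E'
from h import *
for n in ('scene','top'):
    save(capture(n),n); c=calibration(n); R=np.array(c['R']); print(n,c['fovy'],-R.T@c['t'],R[2])
save(capture('wrist'),'wrist')
s=state();print(s['time'],s['tcp_pos'],s['eef_rot'],s['width'])
a=[cv2.imread('pics/%s.png'%n) for n in('scene','top')]
E
```

```text
scene 55.36057208715796 [ 1.26838225 -0.47841573  1.17951249] [-0.56319082  0.26715089 -0.78195045]
top 42.33724847158988 [ 0.34339366 -0.10249444  1.59939089] [ 0.13159032 -0.00593959 -0.99128639]
0.15 [0.19219266 0.64691036 0.21808898] [-3.14069188e+00 -4.05222497e-05  2.85278973e+00] 0.9988292213891667
```

View pics/scene.png

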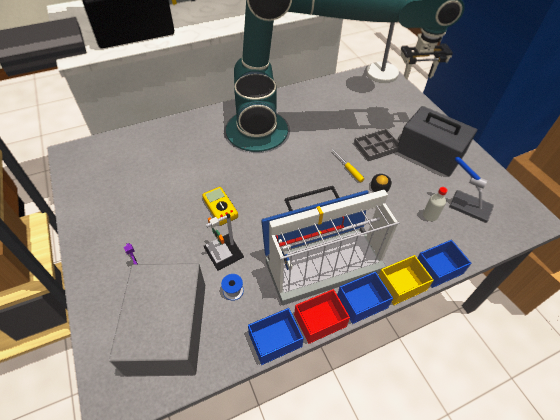

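View pics/top.png

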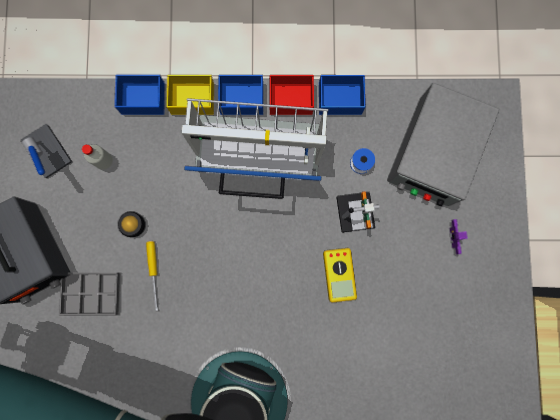

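The scene view shows the cabinet (about 330,240), the stand with the carrier (220,240), and the multimeter near it. The top view shows the cabinet at about (255,140), its door slightly ajar with the handle at (252,195), the stand at (357,212) and the mark at (267,137). Next I enlarge both.

Run:
```python
import cv2
a=cv2.imread('pics/top.png')[80:260,170:400]; cv2.imwrite('pics/topc.png',cv2.resize(a,None,fx=3.4,fy=3.3,interpolation=cv2.INTER_CUBIC))
a=cv2.imread('pics/scene.png')[175:305,195:405]; cv2.imwrite('pics/scenec.png',cv2.resize(a,None,fx=3.8,fy=3.8,interpolation=cv2.INTER_CUBIC))
```

```text
(no output)
```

View pics/topc.png

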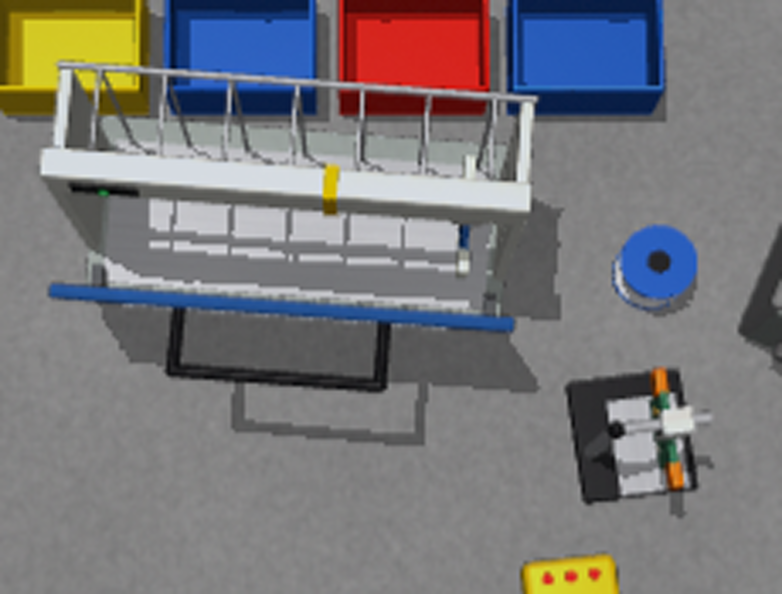

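View pics/scenec.png

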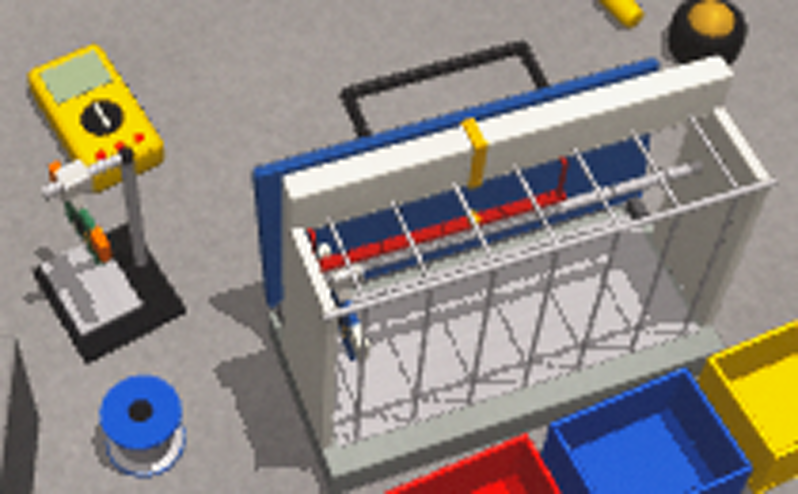

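The top crop shows the header from (43,163) to (530,198), the yellow mark at (332,190), the handle bar from (170,375) to (383,387), and the near orange ear at (676,475) with the far one at (660,380). In the scene crop the free rail part is at the left (+y) end, the blue carrier hangs at the right end, and the strip ends at (563,195).

Run:
```python
from h import *
T=calibration('top');S=calibration('scene')
t=lambda x,y:(170+x/3.4-.35,80+y/3.3-.35); s=lambda x,y:(195+x/3.8-.37,175+y/3.8-.37)
L,R_=onz(T,t(43,151),.29),onz(T,t(531,184),.29)
l,r=onz(T,t(42,176),.24),onz(T,t(529,211),.24)
print('back-top',L,R_,np.linalg.norm(L-R_)); print('front-bot',l,r,np.linalg.norm(l-r))
sl,sr=onz(S,s(733,72),.29),onz(S,s(288,199),.29);print('scene backtop',sl,sr,np.linalg.norm(sl-sr))
for a,b in((L,R_),(l,r),(sl,sr)): 
    d=a-b; print('yaw',np.arctan2(-d[0],d[1]))
print('mark front-bot',onz(T,t(331,214),.24),'top-back',onz(T,t(333,165),.29), 'scene top back', onz(S,s(480,145),.29))
print('handle ends tri', [tri([ray(T,t(*a)),ray(S,s(*b))]) for a,b in(((172,373),(522,45)),((383,386),(347,94)))])
# orange
for n,c in(('top',T),('scene',S)):
    im=cv2.imread('pics/%s.png'%n);h=cv2.cvtColor(im,cv2.COLOR_BGR2HSV)
    m=cv2.inRange(h,(5,170,100),(17,255,255))
    for q in zip(*[x for x in cv2.connectedComponentsWithStats(m)[2:4]]):
        if q[0][4]>8: print(n,q[0],q[1])
print('ears top', onz(T,t(676,475),.137),onz(T,t(660,380),.137))
```

```text
back-top [0.71821082 0.12524874 0.29      ] [ 0.69286787 -0.23041317  0.29      ] 0.3565636810713995
front-bot [0.71252429 0.13429765 0.24      ] [ 0.68466963 -0.2335115   0.24      ] 0.36886238427384405
scene backtop [0.7176407  0.12757255 0.29      ] [ 0.69091942 -0.23276553  0.29      ] 0.361327494090221
yaw -0.07113550322022803
yaw -0.07558701234001118
yaw -0.07402067153789865
mark front-bot [ 0.68234724 -0.08399381  0.24      ] top-back [ 0.70756707 -0.08610492  0.29      ] scene top back [ 0.70261936 -0.08402079  0.29      ]
handle ends tri [(array([0.56391003, 0.03891566, 0.19948633]), [np.float64(0.00047093915264029306), np.float64(0.00047093915264033383)]), (array([ 0.55365454, -0.12218615,  0.2000494 ]), [np.float64(0.0013922980267615786), np.float64(0.0013922980267615209)])]
top [     0      0    560    420 235104] [279.50487019 209.48709507]
top [362 192   5   8  25] [363.84 194.8 ]
top [367 220   4   8  26] [368.46153846 223.92307692]
top [ 25 288   9   5  12] [ 29.25       289.91666667]
top [ 12 293  12   7  13] [ 17.76923077 295.92307692]
scene [     0      0    560    420 235121] [279.54225271 209.48864627]
scene [219 235   5   9  29] [221.10344828 238.89655172]
ears top [ 0.48846952 -0.35765327  0.137     ] [ 0.5673616  -0.34669905  0.137     ]
```

```bash
cat >> h.py <<'E'
from scipy.spatial.transform import Rotation as Ro
PSI=-.074; O=np.array([.647,-.0483,0]); MY=-.033
CX=np.array([np.cos(PSI),np.sin(PSI),0]); CY=np.array([-np.sin(PSI),np.cos(PSI),0]); Z=np.array([0,0,1.])
def cab(x,y,z): return O+CX*x+CY*y+Z*z
def toolz(a,X=CX): return np.sin(a)*X-np.cos(a)*Z
def rpy(x,z): return Ro.from_matrix(np.c_[x,np.cross(z,x),z]).as_euler('xyz')
AH=np.radians(22); ZH=toolz(AH); RH=rpy(CY,ZH)
def handle(th,back=0,y=0):
    return cab(-.062*np.cos(th)-.165*np.sin(th),y,.045+.165*np.cos(th)-.062*np.sin(th))+ZH*(.019-back)
E
python3 - <<'E'
from h import *
print(RH, ik(handle(.165,.1),RH), ik(handle(1.12),RH))
move_ptp(cab(-.20,0,.36),RH)
line_to(handle(.165,.08),RH,.2)
print(state()['time'],state()['joints']); save(capture('wrist'),'w1')
E
```

```text
[2.75762022e+00 2.22044605e-16 1.49679633e+00] [-0.13599902 -0.47303606  1.90344424  0.02391431  1.32794631 -0.06324653] [-0.14442318 -0.50021136  2.2950387   0.03209531  0.96389545 -0.08361936]
3.6 [-0.13471137 -0.45523726  1.91956664  0.02372039  1.29299311 -0.06300953]
```

View pics/w1.png

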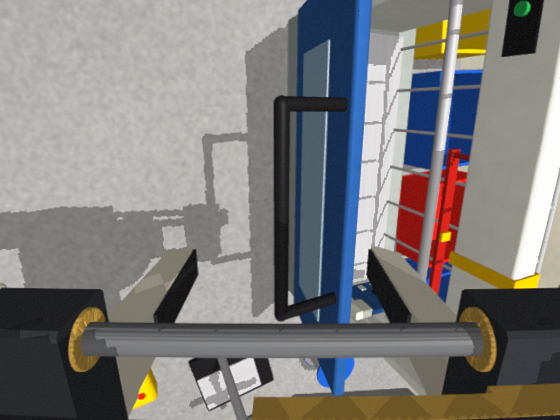

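The wrist view shows the handle bar at column 281, centred between the fingers (centre about 283), with the door's blue edge to its right. I'll narrow the opening, descend, grip and swing the door down.

Run:
```python
from h import *
c=calibration('wrist'); print(proj(c,[handle(.165,.019,.08),handle(.165,.019,-.08),cab(.065,.045,.205),cab(.065,MY,.21)]))
move_gripper(.36); line_to(handle(.165),RH,.12); move_gripper(0)
s=state();print(s['time'],s['width'],s['grasp_force'],s['wrist_force'])
for th in np.linspace(.165,1.13,9)[1:]: line_to(handle(th),RH,.12)
s=state();print(s['time'],s['width'],s['grasp_force'],s['wrist_force'],s['tcp_pos']-handle(1.13))
```

```text
[[280.46417085 110.95142468]
 [280.80837248 320.19521605]
 [453.07901071 154.32604852]
 [444.95106628 242.53075813]]
6.05 0.10663711064950777 30.00029683113098 [-4.72453659  0.80573559  4.05901768]
8.65 0.10381247363615705 29.994892179965973 [15.47447199  3.17815763 -6.6574146 ] [ 0.00158342 -0.00016089  0.00094296]
```

```bash
cat >> h.py <<'E'
A=np.radians(40)
YC=.137; CO=np.array([.528,-.352,.170])
def fr(y): return np.array([np.cos(y),np.sin(y),0]),np.array([-np.sin(y),np.cos(y),0])
def earpose(o,yaw,back=0,flip=1,grip=.019):
    X,Y=fr(yaw); z=toolz(A,X); xt=np.cos(A)*X+np.sin(A)*Z
    return o-X*.040-Z*.045+z*(grip-back), rpy(flip*xt,z)
E
python3 - <<'E'
from h import *
move_gripper(.36); line_to(handle(1.13,.13),RH,.2)
for f in(1,-1):
    p,r=earpose(CO,YC,.1,f); q=earpose(cab(.065,.105,.206),PSI,0,f); q2=earpose(cab(.065,MY,.185),PSI,0,f)
    for a in((p,r),q,q2): 
        j=ik(*a); print(f,None if j is None else np.round(j,2))
E
```

```text
1 [-1.07 -0.32  2.01  0.69  1.25  0.21]
1 [ 0.09 -0.19  1.97 -0.16  0.67  1.82]
1 [-0.19 -0.19  2.01  0.13  0.63  1.37]
-1 [-1.07 -0.32  2.01  0.69  1.25 -2.93]
-1 [ 0.09 -0.19  1.97 -0.16  0.67 -1.32]
-1 [-0.19 -0.19  2.01  0.13  0.63 -1.77]
```

Run:
```python
from h import *
p=state()['tcp_pos']; line_to(np.r_[p[:2],.30],RH,.25)
p,r=earpose(CO,YC,.11,1); move_ptp(p,r); move_gripper(1); pause(.2)
c=calibration('wrist'); im=capture('wrist'); save(im,'w2'); s=state(); print(s['time'],s['tcp_pos']-p,s['wrist_force'])
import pickle; pickle.dump(c,open('w2.pkl','wb'))
X,Y=fr(YC)
print(proj(c,[CO-X*.04-Z*.033,CO-X*.05-Z*.045,CO+X*.04-Z*.033,CO+Z*.008]))
save(capture('scene'),'s2')
```

```text
13.45 [ 5.29280103e-06  1.49817953e-05 -1.02756879e-05] [ 0.15661923  0.30920767 -0.04576272]
[[283.68823756 206.43328495]
 [283.6481398  224.0478061 ]
 [283.4352061  121.6742991 ]
 [283.81482841 131.3919783 ]]
```

View pics/w2.png

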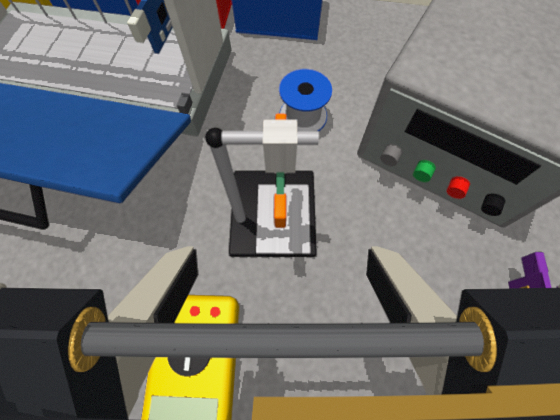

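The near ear is centred at column 280, rows 194–226, against a prediction of 283.7, so it lies about 2.5 mm to the left. Its yaw agrees and the door is down. Now I grip, unhook and carry to the front of the cabinet.

```bash
sed -i 's/^YC=.*/YC=.137; CO=np.array([.528,-.352,.170])+.0025*np.array([-.137,.99,0])/; s/^PSI=.*/PSI=-.074; O=np.array([.6473,-.0443,0]); MY=-.033/' h.py
python3 - <<'E'
from h import *
p,r=earpose(CO,YC); line_to(p,r,.1); f0=state()['wrist_force']; move_gripper(0)
s=state();print(s['time'],s['width']*93,s['grasp_force'],s['wrist_force']-f0)
X,Y=fr(YC)
line_to(p+Z*.021,None,.08); line_to(p+Z*.021-X*.068,None,.12)
s=state();print(s['time'],s['width']*93,s['wrist_force'])
line_to(p+Z*.11-X*.08,None,.2)
q,rq=earpose(cab(-.09,.10,.27),PSI); line_to(q,rq,.25)
q,rq=earpose(cab(-.02,.10,.206),PSI); line_to(q,rq,.15); pause(.2)
s=state();print(s['time'],s['width']*93,s['wrist_force'])
save(capture('wrist'),'w3');save(capture('scene'),'s3')
a=cv2.imread('pics/w3.png');b=cv2.imread('pics/s3.png')[175:305,195:405]; b=cv2.resize(b,(560,347))
cv2.imwrite('pics/m3.png',cv2.resize(np.vstack([a,b]),None,fx=.78,fy=.78))
E
```

```text
16.0 9.788013597743824 29.987651109695435 [-0.43973374  1.04528125  0.98375356]
17.1333 9.899874472936402 [-0.67322709  0.57392109 -0.24423849]
20.9083 9.831454112126798 [-0.3788612   0.20907263 -0.84032791]
```

View pics/m3.png

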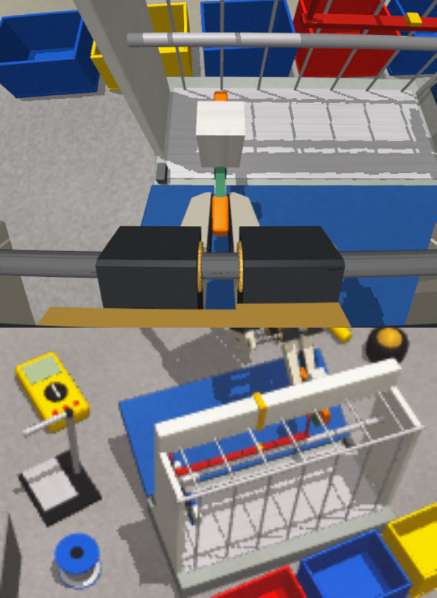

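The upper part shows the carrier held upright in the fingers, the rail just ahead, the free end clear, and the yellow mark on the strip at (413,18) in the composite. The lower part shows the empty stand and the gripper in front of the cabinet. Next I move in until the stem touches the rail, back off 2 mm and lower.

Run:
```python
from h import *
c=calibration('wrist'); im=cv2.imread('pics/w3.png'); h=cv2.cvtColor(im,cv2.COLOR_BGR2HSV); m=cv2.inRange(h,(20,150,100),(35,255,255)); m[:, :480]=0; m[60:]=0
n,_,st,ce=cv2.connectedComponentsWithStats(m); print(st[1:],ce[1:])
k=1+np.argmax(st[1:,4])
for z in(.2,.206,.21):
    P=onz(c,ce[k],z)-O; print('mark cab',P@CX,P@CY)
q,rq=earpose(cab(.060,.10,.206),PSI); line_to(q,rq,.06); pause(.15)
f0=state()['wrist_force']; hit=None
for x in np.arange(.061,.0745,.001):
    q,rq=earpose(cab(x,.10,.206),PSI); line_to(q,rq,.03); f=(state()['wrist_force']-f0)@CX; print(round(x,3),round(f,2),end='; ')
    if f<-1.5: hit=x;break
print(hit, state()['time'])
```

```text
[[519  16  22  18 281]] [[529.70818505  24.41281139]]
mark cab 0.07449011560263495 -0.03837371057734766
mark cab 0.06656532539410613 -0.031717958186852545
mark cab 0.06128213192175355 -0.02728078992652246
0.061 0.92; 0.062 0.33; 0.063 0.37; 0.064 1.18; 0.065 0.23; 0.066 0.1; 0.067 1.09; 0.068 1.87; 0.069 0.35; 0.07 1.1; 0.071 -7.45; 0.07100000000000001 25.3917
```

```bash
cat >> h.py <<'E'
XC=.0687
E
python3 - <<'E'
from h import *
q,rq=earpose(cab(XC,.10,.206),PSI); line_to(q,rq,.03); pause(.15); f0=state()['wrist_force']
for z in np.r_[.200,.195,.192,np.arange(.190,.1825,-.001)]:
    q,rq=earpose(cab(XC,.10,z),PSI); line_to(q,rq,.04); f=state()['wrist_force']-f0; print(round(z,3),np.round([f@CX,f@CY,f[2]],2),end='; ')
    if np.linalg.norm(f)>4: break
print(state()['time']); save(capture('wrist'),'w4');save(capture('scene'),'s4')
E
```

```text
0.2 [ 0.02 -0.36 -1.18]; 0.195 [0.05 0.18 0.29]; 0.192 [ 0.39 -0.58 -0.18]; 0.19 [-0.46 -1.09 -0.69]; 0.189 [-0.15 -0.66 -0.42]; 0.188 [ 0.02  0.08 -0.15]; 0.187 [ 0.04 -0.06 -0.32]; 0.186 [ 0.12 -0.11 -0.35]; 0.185 [ 0.21 -0.37  0.55]; 0.184 [-1.91 -1.02  3.67]; 28.3667
```

Run:
```python
from h import *
q,rq=earpose(cab(XC,.10,.1875),PSI); line_to(q,rq,.04); pause(.1); f0=state()['wrist_force']
for y in np.r_[np.arange(.08,-.02,-.02),-.032]:
    q,rq=earpose(cab(XC,y,.1875),PSI); line_to(q,rq,.07); f=state()['wrist_force']-f0; print(round(y,3),np.round([f@CX,f@CY,f[2]],2),end='; ')
    if np.linalg.norm(f)>8: break
pause(.2);print(state()['time']); save(capture('wrist'),'w5');save(capture('scene'),'s5');save(capture('top'),'t5')
c=calibration('wrist');print(proj(c,[cab(.065,-.032,.205),cab(.035,-.032,.24)]))
a=cv2.imread('pics/w5.png')[:330];b=cv2.imread('pics/s5.png')[185:285,260:405]; b=cv2.resize(b,(560,386),interpolation=cv2.INTER_CUBIC)
cv2.imwrite('pics/m5.png',cv2.resize(np.vstack([a,b]),None,fx=.83,fy=.83))
```

```text
0.08 [-0.13  0.34 -0.33]; 0.06 [ 0.39  0.61 -0.42]; 0.04 [-0.26  0.23 -1.05]; 0.02 [-0.45  0.37 -1.23]; -0.0 [-0.93  0.37 -0.88]; -0.032 [ 0.07  0.12 -0.36]; 31.7917
[[286.85775968 145.00367078]
 [289.71265776 169.32750685]]
```

View pics/m5.png

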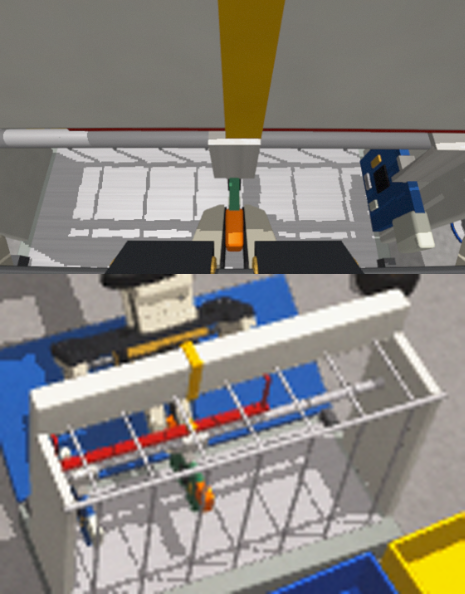

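Upper part: the carrier (column 235) sits just left of the yellow stripe (centre about 244 at the header edge), roughly 1–2.5 mm off, well within tolerance. Lower part: the carrier hangs under the strip in line with the mark. I'll shift 2 mm towards −y, lower, release and retract.

Run:
```python
from h import *
s=state();q,rq=earpose(cab(XC,-.032,.1875),PSI);print(s['tcp_pos']-q,np.array(s['eef_rot'])-rq)
y=-.034
for z in(.1875,.1848,.1843):
    q,rq=earpose(cab(XC,y,z),PSI); line_to(q,rq,.03); 
print(state()['wrist_force'])
move_gripper(.3); pause(.3)
s=state();print(s['time'],s['width'],s['wrist_force'])
q,rq=earpose(cab(XC,y,.1843),PSI,.12); line_to(q,rq,.12); pause(.4)
save(capture('wrist'),'w6'); c=calibration('wrist'); print(state()['time'])
save(capture('scene'),'s6');save(capture('top'),'t6')
a=cv2.imread('pics/w6.png')[:330];b=cv2.imread('pics/s6.png')[185:285,260:405]; b=cv2.resize(b,(560,386),interpolation=cv2.INTER_CUBIC)
cv2.imwrite('pics/m6.png',cv2.resize(np.vstack([a,b]),None,fx=.83,fy=.83))
```

```text
[ 2.27438282e-05  2.51078021e-04 -8.11044542e-06] [-2.04070774e-05  2.55963632e-06  3.22524158e-04]
[-0.35874505 -1.09300903  2.58872736]
33.5333 0.2947793117562776 [-0.53947942  0.08595691  0.92864472]
35.1333
```

View pics/m6.png

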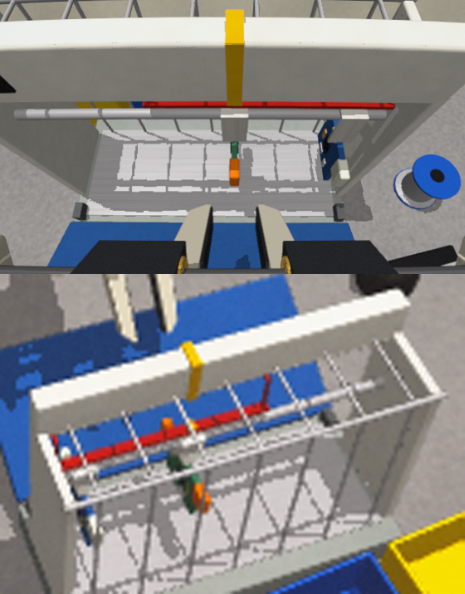

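The carrier hangs on its own in line with the yellow stripe (both at column 234), and the blue carrier is unmoved. Now I shut the door.

Run:
```python
from h import *
q,rq=earpose(cab(XC,-.034,.1843),PSI,.20); line_to(q,rq,.2)
p=state()['tcp_pos']; 
move_ptp(handle(1.13,.16),RH); move_gripper(.36)
line_to(handle(1.13),RH,.15); move_gripper(0)
s=state();print(s['time'],s['width']*93,s['wrist_force'])
for th in list(np.linspace(1.13,.06,9)[1:])+[.03,.01,0,-.01,-.02,-.03]:
    line_to(handle(th),RH,.12 if th>.05 else .04); s=state(); f=s['wrist_force']; print(round(th,2),np.round([f@CX,f@CY,f[2]],1),end='; ')
    if th<.03 and f@CX<-18: break
print(s['time'],s['width']*93)
save(capture('wrist'),'w7')
```

```text
39.2 10.117054052264132 [15.92626819 -0.58826709 -4.56053803]
1.0 [ 8.7 -0.3 -0.9]; 0.86 [-0.6 -1.4  0.8]; 0.73 [-21.5  -2.5  12.3]; 0.6 [-29.1  -3.   21.8]; 0.46 [-19.4  -1.9  20.7]; 0.33 [-12.2  -2.3  17.7]; 0.19 [-6.4 -4.1 15.2]; 0.06 [-3.3 -4.  12.9]; 0.03 [-5.  -3.8 12. ]; 0.01 [-5.2 -4.8 11.5]; 0 [-8.4 -3.8 13.1]; -0.01 [-8.2 -4.  12.9]; -0.02 [-26.6  -5.4  16.8]; 43.2833 9.839583677311508
```

Run:
```python
from h import *
line_to(handle(-.012),RH,.04)
move_gripper(.36); line_to(handle(-.012,.12),RH,.12); pause(.4)
p=state()['tcp_pos']; line_to(p-CX*.15+Z*.05,RH,.2)
print(state()['time'])
save(capture('scene'),'s8');save(capture('top'),'t8')
b=cv2.imread('pics/s8.png')[185:285,260:405]; b=cv2.resize(b,(560,386),interpolation=cv2.INTER_CUBIC)
a=cv2.imread('pics/t8.png')[70:200,165:345]; a=cv2.resize(a,(560,404),interpolation=cv2.INTER_CUBIC)
cv2.imwrite('pics/m8.png',cv2.resize(np.vstack([a,b]),None,fx=.75,fy=.75))
```

```text
46.6833
```

View pics/m8.png

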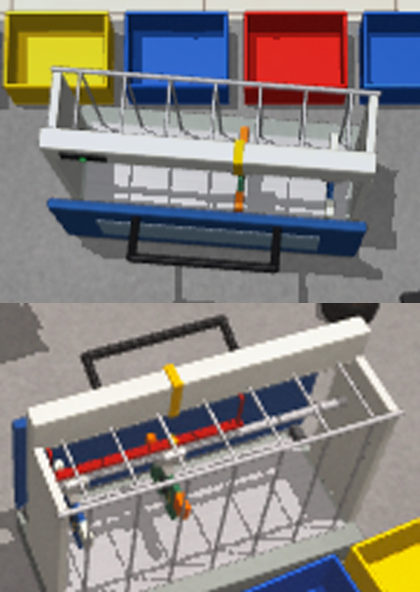

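The carrier hangs at the mark and the door looks upright. I check its angle by triangulating the handle ends: top crop (134,259) and (276,268), scene crop (223,19) and (87,54).

Run:
```python
from h import *
T=calibration('top');S=calibration('scene')
t=lambda x,y:(165+x/2.333-.3,70+y/2.333-.3); s=lambda x,y:(260+x/2.897-.3,185+y/2.897-.3)
for a,b in(((134,259),(223,19)),((276,268),(87,54))):
    P,e=tri([ray(T,t(*a)),ray(S,s(*b))]); d=P-O; x,z=d@CX,d[2]-.045; print(P,e,'th',np.arctan2(-x,z)-np.arctan2(.062,.165), onz(T,t(*a),.21)@CX-O@CX)
```

```text
[0.59465077 0.03516482 0.2102525 ] [np.float64(0.0025654512502747613), np.float64(0.0025654512502747656)] th -0.019842071423805063 -0.05936624656082923
[ 0.5831424  -0.12362408  0.21455941] [np.float64(0.0016808518601943389), np.float64(0.0016808518601943317)] th -0.02922845049590561 -0.05789952037333468
```

Both ends give an angle within 0.03 rad of shut, so I hand in.

```bash
python3 -c "
from workcell import *
print(hand_in(), state()['time'])"
```

```text
the job is handed in; nothing more can be done
the job is handed in; nothing more can be done
```

The job is handed in at about 47 of the 72 s, with no verdict returned: the last pictures show the green carrier hanging on its own at the yellow mark, the door shut to within about 0.03 rad and the blue carrier in place; I did not measure the bench items afterwards.

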